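# Set a hunter watch up for a timing run

### The arm

A 6-joint arm with a two-finger parallel gripper is mounted at the origin on the work surface. World frame = base frame: x ahead of the robot, y to its left, z up, the work surface at z = 0. Lengths are in m, angles in rad, forces in N, time in s.
With the tool pointing down it reaches from about 0.375 to 0.9 m from the base axis. Payload 3.1 kg.
Tool frame: the origin (TCP) lies midway between the tips of the shut fingers; the grasp point (between the pads) lies 19 mm behind it; z points along the fingers, y is the line along which they close (so a half turn about z gives the same grasp; the last joint's range is limited). The gripper opens to 87 mm and grips with 3 to 60 N. Pads are 19 mm wide; open, the fingers measure 117 mm over their backs; the gripper's body (75 mm by 190 mm) begins 51 mm behind the grasp point.
Start: joints at [1.135, 0.527, 1.433, -0, 1.181, -0.178], TCP at [0.159, 0.604, 0.223] pointing down, gripper open.
Joint ranges: [-3.08, 3.08], [-0.75, 2.2], [0.22, 2.44], [-1.43, 4.57], [0, 2.65], [-2.85, 2.85]. Speed limits (rad/s): [2.79, 2.79, 3.14, 3.14, 3.14, 3.14].

### API

Orientations are given as a unit quaternion [x, y, z, w].
In Python, from rig import robot gives the robot as it stands.
- The arm moves only by the shell command python3 -m jog 'ROWS' [FORCE]. ROWS is a JSON object of lists of equal length, an entry for each row: "dp": the shift along the tool's x, y, z in mm, a list of three; "delta_rot": the turn, a rotation vector about the tool's x, y, z in rad, a list of three; "gripper": the opening, from -1 (shut) to 1 (fully open). A call has 1 to 12 rows; each row is the pose to reach, as a shift and turn from the pose commanded when the call began, along the tool's axes at that moment; what a row does not reach only later rows make up. A row lasts 1/10 s, in which the tool goes at most 50 mm and 8.59 degrees, less where a joint would pass 70% of its speed; a pose out of reach is approached as far as the arm can. A call with a gripper value outside its range is refused whole. The fingers move at their own pace and stop on an object; FORCE is the grip in N (left out, the last holds). Time passes only in rows, so rows that repeat a pose let the fingers close. It gives the time, the measured TCP pose, the force, the opening and the grip force at its end, in the units of the state.
- robot.get_obs(): the state, without advancing time (a new reading comes with each control period).
- robot.camera(name): name is "side" or "top"; returns the picture (400x640x3 uint8, red, green, blue); there is no depth.
- robot.camera_model(name): a dict with "fx", "fy", "cx", "cy" (pixels), "xyz" and "orientation" of the camera in the world. Camera axes: x right, y down, z forward; pixel columns grow to the right and rows downward; lengths in m; the calibration is good to about 2 mm. A picture is of the moment at which its call begins. camera_model takes no time and is no camera call.
- robot.hand_in(): hands the job in; it is judged then, once.
Trained networks look in the newest picture that a camera, given by its name, has taken for a name from the list of things; names that differ only in an ending like _2 or _b are one class to them, and where a whole thing is asked for, a point or a joint stands for the part that bears it (a point fixed in the world has none). Each returns a list of dicts, best first, with "score" (0 to 1); they miss things now and then, are a little off and sometimes report something else, mostly with a low value. They report only what shows in the picture. A call takes as long as a camera call. They do not tell look-alikes from the thing itself.
- robot.search_frame(name, camera): "rect" ([left, top, right, bottom] in pixels, round what is visible of it).
The state is a dict: "time": time; "q": joint angles; "joint_velocities": joint speeds; "joint_torque": joint torques, N m; "position": TCP position; "tool_rot": TCP orientation; "ft_force": force on the tool from outside, world axes, zero at the start; "moment": the same for the moment, N m; "grip_width": finger opening in m; "grip_force": force on a finger pad.
Only numpy, scipy, OpenCV 4.12 (cv2) and the standard library are available. Lean on these libraries where they do the work, as an engineer would, in place of code of your own. Each camera call takes 0.05 s, during which the arm holds its last target. There are 200 camera calls.

### The job

Set the gilt hunter watch down gently on the bench, flat and lid up, with its round case centred midway between the blue-capped and yellow-capped sound pickups and its crown pointing straight at the blue one. Let go of the watch, then fully press and release the timing machine's white key (clear), and after it the green key (start). Never press the red key, and do not shift the pickups or anything else on the bench.

Things in the scene. Friction and masses are not known exactly. Their poses are not given: they have to be found in the camera images.
- watch: closed gilt hunter pocket watch lying flat, lid up; round case 54 mm across, 20 mm thick with upright rim; stem, crown and ring-shaped bow stick out to 65 mm from the case's centre on one side; about 0.14 kg. Origin: centre of the case's underside; x axis points out along the stem and crown, z up out of the lid
- watch_crown (a point): the watch's winding crown (14 mm across), 42 mm from the case's centre along the watch's x, 10 mm above its underside
- blue_pickup: free-standing round sound pickup with a blue cap, dark steel foot 52 mm across, 52 mm tall, 0.7 kg. Origin: centre of its underside, z up; its x axis lies along the line through both pickups (towards or away from the yellow one). The two pickups' centres are 220 mm apart
- yellow_pickup: the same pickup with a yellow cap; origin: centre of its underside, z up
- machine: grey timing machine fixed to the bench: key deck 110 x 190 mm, 35 mm high, with the three keys in a row across it (along its y, 60 mm apart, in any order) and along its far edge a upright display 82 mm high, 57 to 93 mm beyond the origin. Origin: centre of the deck's underside; x towards the display
- white_key_top (a point): centre of the upper face of the white key (moves down with the key)
- green_key_top (a point): centre of the upper face of the green key (moves down with the key)
- red_key_top (a point): centre of the upper face of the red key (moves down with the key)
- white_key (a joint): white round push key, 30 mm across, on the timing machine's deck; value is how far it is pressed, 0 up to 0.006 m fully down, rising as it goes down; sprung, about 4 N fully down, comes up by itself
- green_key (a joint): green round push key, 30 mm across, on the timing machine's deck; value is how far it is pressed, 0 up to 0.006 m fully down, rising as it goes down; sprung, about 4 N fully down, comes up by itself
- red_key (a joint): red round push key, 30 mm across, on the timing machine's deck; value is how far it is pressed, 0 up to 0.006 m fully down, rising as it goes down; sprung, about 4 N fully down, comes up by itself
- loupe: round ebony eye loupe standing on its wide end, 42 mm across, 40 mm tall; loose bystander; origin: centre of its underside
- anvil: blue-enamelled bench anvil, steel face, about 55 x 110 mm, 56 mm tall, 0.9 kg; loose bystander; origin: centre of its underside
- pusher: blued steel jewel pusher lying down, 120 mm long along its x, 14 mm thick; loose bystander; origin: near mid-length, on its underside
There are look-alikes about, which are no part of the job. Leave any pink or turquoise look-alike of the blue_pickup alone.

How it is judged:
By the outcome, as a careful person would: the job done as asked, in the order asked, and still so for the second after the job is handed in, with the robot touching nothing.
It also fails if it takes over 51 s, if anything falls off the work surface, if the arm or the gripper's body presses on something with over 40 N, if the wrist force passes 120 N, or if a joint passes its speed limit or range.

## Working session

There is one attempt and no reset: what is moved stays moved. The work goes in short steps, Python scripts to look and compute and a shell command to move; the robot and the scene stay as the last step left them, time stands still between calls to the robot, and variables do not carry over. Pictures are saved under pics/ and viewed, at most 10 in all, crops included, and the job is handed in when it is done.

```bash
mkdir -p pics
cat > h.py <<'E'
import numpy as np, cv2
from scipy.spatial.transform import Rotation as R
from rig import robot
def ray(cam,u,v):
    m=robot.camera_model(cam); d=np.array([(u-m['cx'])/m['fx'],(v-m['cy'])/m['fy'],1])
    return np.array(m['xyz']), R.from_quat(m['orientation']).apply(d)
def on(cam,u,v,z):
    o,d=ray(cam,u,v); return o+d*(z-o[2])/d[2]
def pix(cam,p):
    m=robot.camera_model(cam); q=R.from_quat(m['orientation']).inv().apply(np.array(p)-m['xyz'])
    return np.array([m['fx']*q[0]/q[2]+m['cx'],m['fy']*q[1]/q[2]+m['cy']])
def snap(cam,name):
    im=robot.camera(cam); cv2.imwrite(f'pics/{name}.png',im[:,:,::-1]); return im
E
python3 - <<'E'
from h import *
snap('top','t0');snap('side','s0')
for c in('top','side'):
    m=robot.camera_model(c);print(c,m)
for n in('watch','watch_crown','blue_pickup','yellow_pickup','machine','white_key','green_key','red_key','loupe','anvil','pusher'):
    print(n,[(round(r['score'],2),np.round(r['rect']).astype(int).tolist()) for r in robot.search_frame(n,'top')[:5]])
o=robot.get_obs();print(o['position'],o['tool_rot'],o['time'],o['grip_width'])
E
```

```text
top {'fx': 446.4124087334622, 'fy': 446.4124087334622, 'cx': 322.44319863888336, 'cy': 195.61726892163742, 'xyz': array([0.432669  , 0.0526185 , 1.09613488]), 'orientation': array([ 0.70617278, -0.70354059,  0.06304246, -0.04874728])}
side {'fx': 520.0881178087911, 'fy': 520.0881178087911, 'cx': 328.182866290107, 'cy': 196.99268383885115, 'xyz': array([ 0.17225021, -1.19066608,  0.85120032]), 'orientation': array([ 0.86174307, -0.13416568,  0.08165686, -0.48242161])}
watch [(0.6, [347, 189, 386, 207])]
watch_crown [(0.59, [345, 187, 382, 212]), (0.31, [340, 104, 386, 142])]
blue_pickup [(0.92, [207, 274, 231, 291]), (0.85, [249, 275, 272, 298]), (0.75, [238, 238, 262, 261]), (0.57, [280, 234, 303, 257])]
yellow_pickup [(0.88, [251, 147, 272, 173])]
machine [(0.89, [405, 172, 500, 248]), (0.17, [338, 105, 381, 142])]
white_key [(0.71, [477, 214, 497, 227])]
green_key [(0.47, [431, 226, 442, 239])]
red_key []
loupe [(0.81, [361, 268, 380, 288])]
anvil [(0.9, [339, 105, 382, 141])]
pusher [(0.7, [150, 197, 164, 242])]
[0.15931859 0.60432835 0.2225673 ] [1.28559147e-01 9.91701843e-01 2.65790582e-06 1.96142120e-06] 0.65 0.08713976255972421
```

View pics/t0.png

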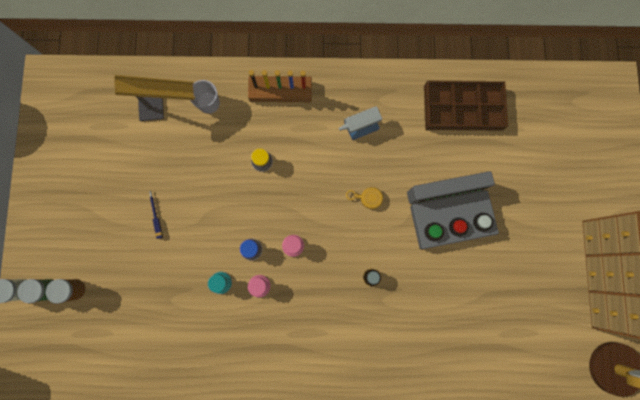

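View pics/s0.png

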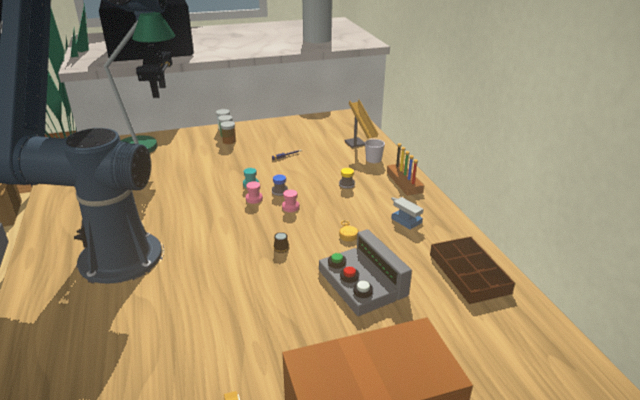

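The top view shows the watch at (371,198) with its crown to the left at (352,196). The caps are yellow (261,158), blue (250,249), turquoise look-alike (219,283) and pink look-alikes (292,245) and (259,287). The keys run green (435,231), red (460,226), white (484,221). The anvil is at (361,124), the loupe at (373,277) and the pusher at (156,215).
Candidates for "blue": (250,249), (219,283), (292,245), (259,287). I choose (250,249), and the 220 mm spacing will check that.

```bash
cat > m.py <<'E'
from h import *
from scipy.optimize import least_squares
def blob(im,uv,r,lo,hi):
    hsv=cv2.cvtColor(im,cv2.COLOR_RGB2HSV); m=cv2.inRange(hsv,np.array(lo),np.array(hi))
    k=np.zeros_like(m); cv2.circle(k,tuple(uv),r,255,-1); m&=k
    n,l,s,c=cv2.connectedComponentsWithStats(m); i=1+np.argmax(s[1:,4]); return c[i],s[i],l==i
def tri(a,b):
    (o1,d1),(o2,d2)=ray('top',*a),ray('side',*b)
    t=np.linalg.lstsq(np.c_[d1,-d2],o2-o1,rcond=None)[0]; p,q=o1+d1*t[0],o2+d2*t[1]
    return (p+q)/2,np.linalg.norm(p-q)
E
python3 - <<'E'
from m import *
T=robot.camera('top');S=robot.camera('side')
Y=((20,150,60),(35,255,255));B=((105,130,50),(125,255,255));G=((45,120,30),(80,255,255));Rd=((0,150,80),(8,255,255));W=((0,0,130),(179,60,255))
P={}
for n,c,t,s,r in(('yellow',Y,(261,158),(347,173),14),('blue',B,(250,249),(279,182),13),('green',G,(435,231),(337,258),12),('white',W,(484,221),(362,288),10),('red',Rd,(460,226),(349,271),12)):
    a,sa,_=blob(T,t,r,*c);b,sb,_=blob(S,s,r,*c);p,e=tri(a,b);P[n]=p
    print(n,a.round(1),sa,b.round(1),sb,p.round(4),round(e,4), on('top',*a,.05).round(4))
print(np.linalg.norm(P['yellow']-P['blue']))
for n in('turq','p1','p2'):pass
for u,v in((219,283),(292,245),(259,287)): print(np.linalg.norm(on('top',u,v,.05)-on('top',261,158,.05)))
a=cv2.resize(T[170:225,330:410],None,fx=7,fy=7,interpolation=cv2.INTER_CUBIC)
b=cv2.resize(T[140:270,230:310],None,fx=3,fy=3,interpolation=cv2.INTER_CUBIC)
o=np.zeros((390,800,3),np.uint8);o[:385,:560]=a;o[:,560:800]=b
cv2.imwrite('pics/c1.png',o[:,:,::-1])
E
```

```text
yellow [259.6 156.6] [251 148  18  18 262] [346.9 172. ] [341 168  13  10 103] [0.6932 0.1827 0.05  ] 0.001 [0.6937 0.1826 0.05  ]
blue [248.8 248.5] [241 240  17  18 238] [279.  177.6] [274 175  11   6  55] [0.4742 0.2016 0.0548] 0.0001 [0.4744 0.2023 0.05  ]
green [435.2 231. ] [429 225  14  13 144] [336.4 256.5] [332 254  11   7  47] [ 0.5158 -0.2321  0.0579] 0.0003 [ 0.5166 -0.2343  0.05  ]
white [484.2 221. ] [478 216  13  11 118] [363.1 284.4] [357 278  15  14 139] [ 0.5402 -0.3488  0.0583] 0.0005 [ 0.5408 -0.352   0.05  ]
red [459.7 225.9] [453 220  14  13 148] [349.1 271.4] [343 267  13  10 103] [ 0.5279 -0.2913  0.0544] 0.0011 [ 0.5289 -0.2929  0.05  ]
0.2199259578248256
0.3077407450410201
0.2212613663394772
0.30348102077841344
```

View pics/c1.png

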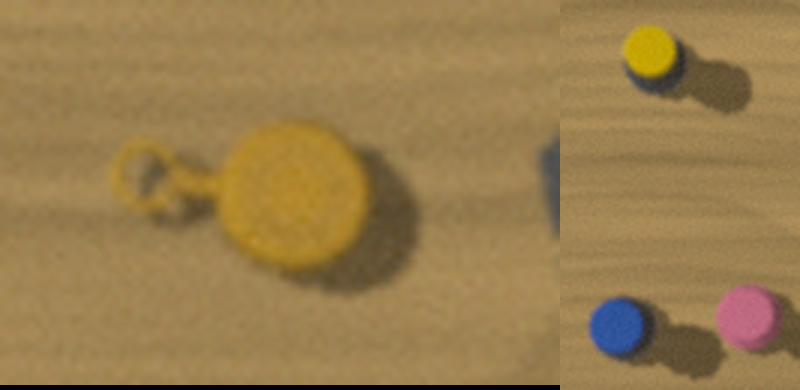

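The crop shows the gilt watch's case at about (371.5,197.5) and its bow at about (350.5,195). The blue cap at (249,248) is the right one, since it measures 219.9 mm from yellow; the pinks and turquoise are ruled out by colour.

```bash
cat >> m.py <<'E'
def watch(T,uv,z=0.018,rad=30):
    """case centre (world xy) and yaw of stem from the top picture"""
    u0,v0=map(int,uv); x0,y0=u0-rad,v0-rad
    c=cv2.resize(T[y0:y0+2*rad,x0:x0+2*rad],None,fx=8,fy=8,interpolation=cv2.INTER_CUBIC)
    h=cv2.cvtColor(c,cv2.COLOR_RGB2HSV); m=((h[...,1]>165)&(h[...,2]>90)&(h[...,0]>14)&(h[...,0]<32)).astype(np.uint8)
    k=cv2.getStructuringElement(cv2.MORPH_ELLIPSE,(81,81)); d=cv2.morphologyEx(m,cv2.MORPH_OPEN,k)
    mm=cv2.moments(d,True); f=lambda a:(np.array(a)+.5)/8-.5+[x0,y0]
    cc=f([mm['m10']/mm['m00'],mm['m01']/mm['m00']])
    st=m.copy(); st[cv2.dilate(d,np.ones((13,13)))>0]=0
    n,l,s,cen=cv2.connectedComponentsWithStats(st)
    yy,xx=np.nonzero(st); keep=np.hypot(xx-mm['m10']/mm['m00'],yy-mm['m01']/mm['m00'])<235
    sc=f([xx[keep].mean(),yy[keep].mean()])
    C=on('top',*cc,z)[:2]; D=on('top',*sc,0.01)[:2]-on('top',*cc,z)[:2]
    return C,np.arctan2(D[1],D[0]),cc,sc,np.hypot(*D),np.sqrt(mm['m00']/np.pi)/8,c,m,d
E
python3 - <<'E'
from m import *
T=robot.camera('top')
C,y,cc,sc,D,r,c,m,d=watch(T,(366,197))
print(C,y,cc,sc,D,r)
mid=np.array([.584,.1925]);bl=on('top',248.8,248.5,.052)[:2];ye=on('top',259.6,156.6,.052)[:2];mid=(bl+ye)/2
print('mid',mid,'yaw goal',np.arctan2(*(bl-ye)[::-1]),bl,ye)
cv2.imwrite('pics/c2.png',np.hstack([c,cv2.cvtColor(m*255,8)])[:,:,::-1][::2,::2])
E
```

```text
[ 0.60062502 -0.08912431] 1.4032272736263232 [371.43157756 197.56044166] [353.48505796 195.03603668] 0.04387567787257402 10.755499786990367
mid [0.58378425 0.19221496] yaw goal 3.0520116219903852 [0.47435867 0.20204372] [0.69320982 0.1823862 ]
```

View pics/c2.png

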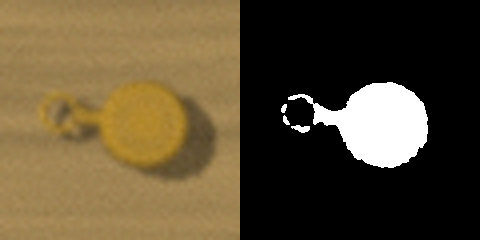

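The mask covers the case cleanly, with the stem and bow to the left, so the measured watch pose holds.

```bash
cat > go.py <<'E'
import sys
from h import *
def go(x,y,z,yaw):
    o=robot.get_obs(); r=R.from_quat(o['tool_rot']); M=r.as_matrix()
    t=R.from_matrix(np.array([[np.cos(yaw),np.sin(yaw),0],[np.sin(yaw),-np.cos(yaw),0],[0,0,-1.]]))
    print('dp',(M.T@(np.array([x,y,z])-o['position'])*1000).round(1),'rot',(r.inv()*t).as_rotvec().round(4),'pos',o['position'].round(4),'yaw',round(np.arctan2(M[1,0],M[0,0]),4),'q6',o['q'][5].round(3),'t',o['time'],'F',np.round(o['ft_force'],1))
if __name__=='__main__': go(*map(float,sys.argv[1:]))
E
python3 go.py 0.600 -0.0885 0.10 1.403
```

```text
dp [-602.8 -557.6  122.6] rot [ 0.     -0.      1.4808] pos [0.1593 0.6043 0.2226] yaw 2.8838 q6 -0.178 t 0.8 F [-0.6  0.3  0.1]
```

```bash
python3 -m jog '{"dp":[[-603,-558,100],[-603,-558,100],[-603,-558,100],[-603,-558,100],[-603,-558,100],[-603,-558,100],[-603,-558,100],[-603,-558,100],[-603,-558,100],[-603,-558,100],[-603,-558,100],[-603,-558,100]],"delta_rot":[[0,0,1.481],[0,0,1.481],[0,0,1.481],[0,0,1.481],[0,0,1.481],[0,0,1.481],[0,0,1.481],[0,0,1.481],[0,0,1.481],[0,0,1.481],[0,0,1.481],[0,0,1.481]],"gripper":[1,1,1,1,1,1,1,1,1,1,1,1]}'; python3 go.py 0.600 -0.0885 0.10 1.403
```

```text
time: 2.0
position: [0.4801, 0.0998, 0.1501]
tool_rot: [0.764, 0.645, 0.0, 0.0]
ft_force: [0.6, 0.5, 0.1]
grip_width: 0.087
grip_force: 0.0
dp [-165.5  149.8   50.2] rot [ 0.0009 -0.0003 -0.0007] pos [0.4801 0.0998 0.1501] yaw 1.4023 q6 0.145 t 2.0 F [0.6 0.5 0.1]
```

```bash
python3 -m jog '{"dp":[[-165,150,50],[-165,150,50],[-165,150,50],[-165,150,50],[-165,150,50],[-165,150,50],[-165,150,50],[-165,150,50]],"delta_rot":[[0,0,0],[0,0,0],[0,0,0],[0,0,0],[0,0,0],[0,0,0],[0,0,0],[0,0,0]],"gripper":[1,1,1,1,1,1,1,1]}'; python3 go.py 0.600 -0.0885 0.003 1.403
python3 - <<'E'
from m import *
T=snap('top','t2');S=snap('side','s2')
a=cv2.resize(T[150:250,320:420],(390,390),interpolation=cv2.INTER_CUBIC)
u,v=pix('side',(.6,-.0885,.03)).astype(int);b=cv2.resize(S[v-50:v+50,u-50:u+50],(390,390),interpolation=cv2.INTER_CUBIC)
cv2.imwrite('pics/c3.png',np.hstack([a,b])[:,:,::-1])
E
```

```text
time: 2.8
position: [0.5981, -0.0849, 0.1001]
tool_rot: [0.764, 0.646, -0.0, -0.001]
ft_force: [-0.8, 0.5, -1.1]
grip_width: 0.0868
grip_force: 0.0
dp [-3.3  2.6 97.1] rot [-0.0015 -0.0005  0.0005] pos [ 0.5981 -0.0849  0.1001] yaw 1.4035 q6 -0.159 t 2.8 F [-0.8  0.5 -1.1]
```

View pics/c3.png

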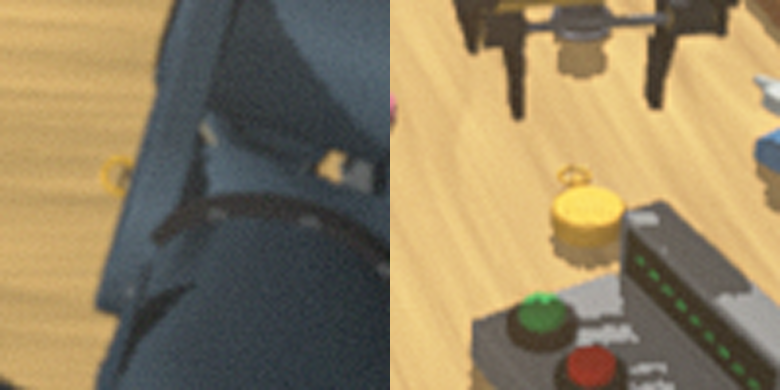

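The crop shows the open fingers above the watch, either side of the case, with the crown side (+y) free. I'll descend next.

```bash
python3 -m jog '{"dp":[[0,0,40],[0,0,70],[0,0,80],[0,0,80]],"delta_rot":[[0,0,0],[0,0,0],[0,0,0],[0,0,0]],"gripper":[1,1,1,1]}'; python3 go.py 0.600 -0.0885 0.004 1.403
```

```text
time: 3.3
position: [0.5979, -0.0848, 0.019]
tool_rot: [0.764, 0.646, -0.001, -0.001]
ft_force: [0.0, 0.0, -0.2]
grip_width: 0.0872
grip_force: 0.0
dp [-3.3  2.7 15. ] rot [-0.0033 -0.0006  0.0009] pos [ 0.5979 -0.0848  0.019 ] yaw 1.4039 q6 -0.159 t 3.3 F [ 0.   0.  -0.2]
```

```bash
python3 -m jog '{"dp":[[-3,3,5],[-3,3,12],[-3,3,15],[-3,3,15],[-3,3,15],[-3,3,15],[-3,3,15],[-3,3,15],[-3,3,15],[-3,3,15],[-3,3,15]],"delta_rot":[[0,0,0],[0,0,0],[0,0,0],[0,0,0],[0,0,0],[0,0,0],[0,0,0],[0,0,0],[0,0,0],[0,0,0],[0,0,0]],"gripper":[1,1,1,1,-1,-1,-1,-1,-1,-1,-1]}' 15; python3 go.py 0.600 -0.0885 0.004 1.403
```

```text
time: 4.4
position: [0.6017, -0.0895, 0.0051]
tool_rot: [0.764, 0.645, 0.0, 0.0]
ft_force: [-0.5, 0.8, 0.2]
grip_width: 0.0535
grip_force: 15.0
dp [ 0.7 -1.8  1.1] rot [ 0.0001  0.     -0.0002] pos [ 0.6017 -0.0895  0.0051] yaw 1.4028 q6 -0.163 t 4.4 F [-0.5  0.8  0.2]
```

```bash
python3 -m jog '{"dp":[[0,0,-15],[0,0,-50],[40,-10,-90],[80,-20,-100],[120,-30,-100],[160,-40,-100],[200,-50,-100],[240,-58,-100],[275,-65,-100],[275,-65,-100],[275,-65,-100],[275,-65,-100]],"delta_rot":[[0,0,0],[0,0,0],[0,0,-0.15],[0,0,-0.3],[0,0,-0.45],[0,0,-0.6],[0,0,-0.75],[0,0,-0.9],[0,0,-1.05],[0,0,-1.2],[0,0,-1.35],[0,0,-1.5]],"gripper":[-1,-1,-1,-1,-1,-1,-1,-1,-1,-1,-1,-1]}'; python3 go.py 0.5838 0.1922 0.04 3.052
```

```text
time: 5.6
position: [0.5832, 0.1932, 0.1059]
tool_rot: [0.115, 0.993, 0.0, 0.0]
ft_force: [0.2, 0.0, -0.4]
grip_width: 0.0532
grip_force: 15.0
dp [-0.8 -0.9 65.9] rot [ 0.      0.0004 -0.1416] pos [0.5832 0.1932 0.1059] yaw 2.9104 q6 -1.201 t 5.6 F [ 0.2  0.  -0.4]
```

```bash
python3 -m jog '{"dp":[[0,0,30],[0,-1,60],[0,-1,66],[0,-1,66],[0,-1,66]],"delta_rot":[[0,0,-0.142],[0,0,-0.142],[0,0,-0.142],[0,0,-0.142],[0,0,-0.142]],"gripper":[-1,-1,-1,-1,-1]}'; python3 go.py 0.5838 0.1922 0.005 3.052;  python3 - <<'E'
from m import *
T=snap('top','t3');S=snap('side','s3')
a=cv2.resize(T[140:270,210:310],(300,390),interpolation=cv2.INTER_CUBIC)
u,v=pix('side',(.584,.192,.05)).astype(int);print(u,v,pix('top',(.584,.192,.05)));b=cv2.resize(S[v-39:v+39,u-49:u+49],(490,390),interpolation=cv2.INTER_CUBIC)
cv2.imwrite('pics/c4.png',np.hstack([a,b])[:,:,::-1])
E
```

```text
time: 6.1
position: [0.5843, 0.1917, 0.0404]
tool_rot: [0.048, 0.999, 0.0, 0.001]
ft_force: [0.1, -0.2, -1.0]
grip_width: 0.0531
grip_force: 15.0
dp [ 0.6  0.5 35.4] rot [ 0.0005  0.002  -0.0073] pos [0.5843 0.1917 0.0404] yaw 3.0447 q6 -1.338 t 6.1 F [ 0.1 -0.2 -1. ]
313 175 [254.49361411 201.81994231]
```

View pics/c4.png

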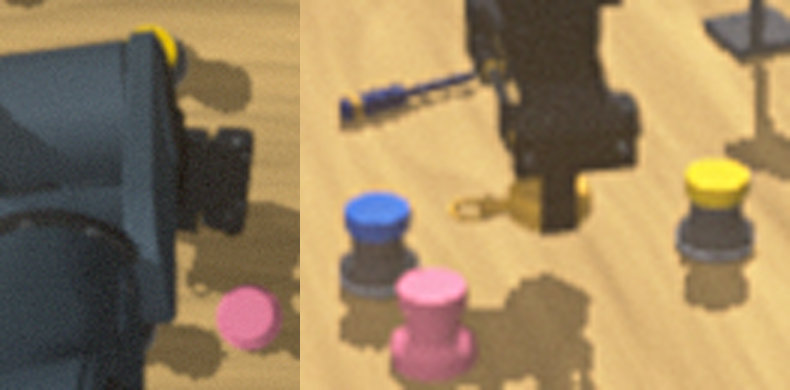

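The view shows the watch held level, stem towards blue, with the pickups clear. I'll lower it slowly, release, and rise.

```bash
python3 -m jog '{"dp":[[0,0.5,15],[0,0.5,25],[0,0.5,30],[0.5,0.5,33],[0.5,0.5,35],[0.5,0.5,35],[0.5,0.5,35]],"delta_rot":[[0,0,-0.007],[0,0,-0.007],[0,0,-0.007],[0,0,-0.007],[0,0,-0.007],[0,0,-0.007],[0,0,-0.007]],"gripper":[-1,-1,-1,-1,-1,-1,-1]}'; python3 go.py 0.5838 0.1922 0.005 3.052
```

```text
time: 6.9
position: [0.5822, 0.1919, 0.0051]
tool_rot: [0.045, 0.999, -0.0, -0.001]
ft_force: [-2.9, -1.2, 6.2]
grip_width: 0.0535
grip_force: 15.0
dp [-1.5  0.4  0.1] rot [-0.0004 -0.0012 -0.0001] pos [0.5822 0.1919 0.0051] yaw 3.0519 q6 -1.344 t 6.9 F [-2.9 -1.2  6.2]
```

Touched down at about 6 N. I'll open, retreat up, and move sideways towards the machine for a clear view.

```bash
python3 -m jog '{"dp":[[0,0,0],[0,0,0],[0,0,0],[0,0,0],[0,0,-20],[0,0,-60],[0,0,-100],[0,-50,-120],[0,-100,-120],[0,-150,-120],[0,-200,-120],[0,-250,-120]],"delta_rot":[[0,0,0],[0,0,0],[0,0,0],[0,0,0],[0,0,0],[0,0,0],[0,0,0],[0,0,0],[0,0,0],[0,0,0],[0,0,0],[0,0,0]],"gripper":[1,1,1,1,1,1,1,1,1,1,1,1]}';  python3 - <<'E'
from m import *
T=snap('top','t4')
try:
    C,y,cc,sc,D,r,c,m,d=watch(T,(254,207),z=.014)
    print(C,y,cc,sc,D,r)
except Exception as e: print(e)
Y=((20,150,60),(35,255,255));B=((105,130,50),(125,255,255))
a,_,_=blob(T,(261,158),14,*Y);b,_,_=blob(T,(250,249),13,*B)
ye=on('top',*a,.052)[:2];bl=on('top',*b,.052)[:2];print(ye,bl,(ye+bl)/2,np.arctan2(*(bl-ye)[::-1]),np.arctan2(*(bl-C)[::-1]))
a=cv2.resize(T[140:270,210:310],(300,390),interpolation=cv2.INTER_CUBIC);b=cv2.resize(T,(640,400))
cv2.imwrite('pics/c5.png',np.hstack([a,cv2.resize(cv2.cvtColor(m*255,8),(390,390))])[:,:,::-1])
E
```

```text
time: 8.1
position: [0.5605, -0.0551, 0.1242]
tool_rot: [0.045, 0.999, -0.0, 0.0]
ft_force: [0.5, -0.6, 0.3]
grip_width: 0.0869
grip_force: 0.0
[0.58134901 0.19195084] 3.11396715120066 [256.40134809 205.01802707] [255.67296792 222.67158104] 0.042823937692781124 10.69870298844222
[0.69311509 0.18240228] [0.47436896 0.20183434] [0.58374202 0.19211831] 3.052991385886515 3.049467816416612
```

View pics/c5.png

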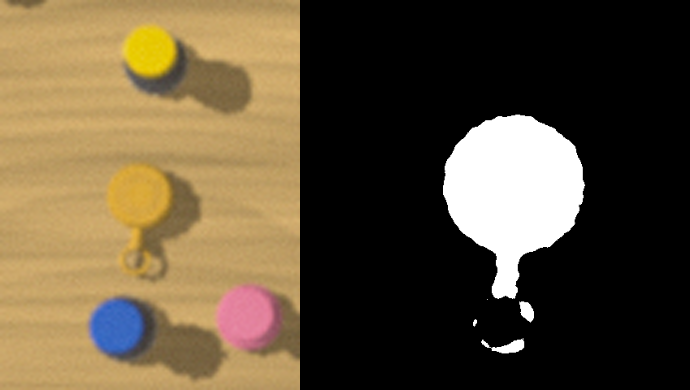

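Run:
```python
from m import *
T=np.mean([robot.camera('top') for _ in range(6)],0).round().astype(np.uint8)
C,y,cc,sc,D,r,c,m,d=watch(T,(254,212),z=.014)
print('blob',cc,y)
t=np.linspace(0,2*np.pi,120)
def cen(c):
    P=np.array([pix('top',(c[0]+.027*np.cos(a),c[1]+.027*np.sin(a),z)) for a in t for z in(0.001,.019)])
    M=cv2.moments(cv2.convexHull(P.astype(np.float32))); return np.array([M['m10'],M['m01']])/M['m00']
s=least_squares(lambda c:cen(c)-cc,C,diff_step=1e-3).x; print('centre',s)
print('sil radius px', r)
k=14;x0,y0=238,190
I=cv2.resize(T[y0:y0+42,x0:x0+38],None,fx=k,fy=k,interpolation=cv2.INTER_CUBIC)
f=lambda p:tuple(int(v) for v in ((pix('top',p)-[x0,y0]+.5)*k))
J=I.copy()
for z in(0.,.02):
    for a in t: cv2.circle(J,f((s[0]+.027*np.cos(a),s[1]+.027*np.sin(a),z)),1,(255,0,0),-1)
for yaw,col in((3.052,(0,0,255)),(3.114,(0,255,0))):
    e=np.array([np.cos(yaw),np.sin(yaw)])
    cv2.line(J,f((*s,.01)),f((*(s+.065*e),.01)),col,1)
cv2.imwrite('pics/c6.png',np.hstack([J])[:,:,::-1])
```

```text
blob [256.45582017 205.04332124] 3.1012025015103175
centre [0.58172857 0.19211592]
sil radius px 10.76358914985873
```

View pics/c6.png

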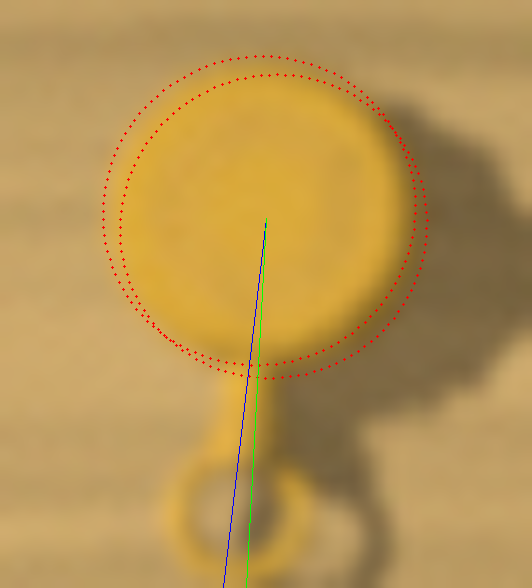

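The overlay shows the case centre within about 2 mm of the midpoint and the stem within about 2° of the line to blue. The bow centre is at (240,512) in the crop, between the two lines. That is close to measurement accuracy, so I'll leave the watch. Next is the white key, with the fingers shut.

```bash
python3 go.py 0.5403 -0.3495 0.085 3.052
```

```text
dp [  -6.1 -298.3   38.7] rot [ 0.0005 -0.0007  0.0014] pos [ 0.5605 -0.0518  0.1239] yaw 3.0534 q6 -1.774 t 8.45 F [ 0.1 -0.1 -0.3]
```

```bash
python3 -m jog '{"dp":[[-6,-50,0],[-6,-100,0],[-6,-150,0],[-6,-200,0],[-6,-250,10],[-6,-298,25],[-6,-298,39],[-6,-298,39],[-6,-298,39]],"delta_rot":[[0,0,0],[0,0,0],[0,0,0],[0,0,0],[0,0,0],[0,0,0],[0,0,0],[0,0,0],[0,0,0]],"gripper":[-1,-1,-1,-1,-1,-1,-1,-1,-1]}'; python3 go.py 0.5403 -0.3495 0.06 3.052;  python3 - <<'E'
from m import *
T=snap('top','t7');S=snap('side','s7')
u,v=pix('side',(.53,-.30,.06)).astype(int)
cv2.imwrite('pics/c7.png',cv2.resize(S[v-50:v+50,u-60:u+60],(720,600),interpolation=cv2.INTER_CUBIC)[:,:,::-1])
E
```

```text
time: 9.35
position: [0.5401, -0.3479, 0.0844]
tool_rot: [0.044, 0.999, 0.001, -0.001]
ft_force: [0.3, 1.1, -0.9]
grip_width: 0.0229
grip_force: 0.0
dp [-0.4 -1.6 24.4] rot [ 0.0022 -0.0021  0.0021] pos [ 0.5401 -0.3479  0.0844] yaw 3.0541 q6 -2.23 t 9.35 F [ 0.3  1.1 -0.9]
```

View pics/c7.png

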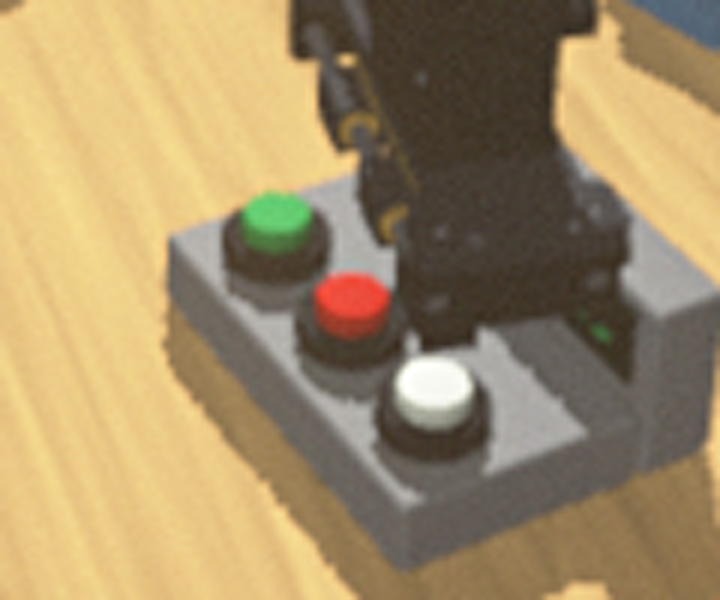

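The fingers are straight above the white key (435,390), with red and green clear to the left. I'll descend in steps and watch the force.

```bash
python3 -m jog '{"dp":[[0,-1,5],[0,-1,10],[0,-1,15],[0,-1,20],[0,-1,23],[0,-1,26],[0,-1,26]],"delta_rot":[[0,0,0],[0,0,0],[0,0,0],[0,0,0],[0,0,0],[0,0,0],[0,0,0]],"gripper":[-1,-1,-1,-1,-1,-1,-1]}'
```

```text
time: 10.15
position: [0.5396, -0.3516, 0.0584]
tool_rot: [0.045, 0.999, 0.0, -0.0]
ft_force: [0.4, -0.2, 0.2]
grip_width: 0.0002
grip_force: 0.0
```

```bash
python3 -m jog '{"dp":[[0,1,2],[0,1,4],[0,1,6],[0,1,6]],"delta_rot":[[0,0,0],[0,0,0],[0,0,0],[0,0,0]],"gripper":[-1,-1,-1,-1]}'
```

```text
time: 10.55
position: [0.5402, -0.351, 0.0533]
tool_rot: [0.045, 0.999, -0.0, 0.0]
ft_force: [-1.2, 0.7, 2.8]
grip_width: 0.0005
grip_force: 1.5
```

```bash
python3 -m jog '{"dp":[[0,0,1],[0,0,2],[0,0,3],[0,0,3]],"delta_rot":[[0,0,0],[0,0,0],[0,0,0],[0,0,0]],"gripper":[-1,-1,-1,-1]}'; python3 -m jog '{"dp":[[0,0,1],[0,0,2],[0,0,2]],"delta_rot":[[0,0,0],[0,0,0],[0,0,0]],"gripper":[-1,-1,-1]}'
```

```text
time: 10.95
position: [0.5403, -0.351, 0.0514]
tool_rot: [0.045, 0.999, -0.0, 0.0]
ft_force: [-1.5, 0.3, 9.0]
grip_width: 0.0005
grip_force: 4.5
time: 11.25
position: [0.5403, -0.3511, 0.0512]
tool_rot: [0.045, 0.999, -0.001, 0.0]
ft_force: [-3.2, 2.3, 18.0]
grip_width: 0.0005
grip_force: 9.0
```

White bottomed at z = 0.051 (hard stop). I'll release it and go over red, well clear, to green.

```bash
python3 -m jog '{"dp":[[0,0,-5],[0,0,-20],[0,0,-35],[0,0,-35],[0,0,-35]],"delta_rot":[[0,0,0],[0,0,0],[0,0,0],[0,0,0],[0,0,0]],"gripper":[-1,-1,-1,-1,-1]}'; python3 go.py 0.516 -0.2330 0.085 3.052
```

```text
time: 11.75
position: [0.5402, -0.3507, 0.0835]
tool_rot: [0.045, 0.999, -0.0, 0.0]
ft_force: [-0.3, -0.5, -0.4]
grip_width: 0.0009
grip_force: 0.0
dp [ 34.6 115.1  -1.5] rot [-0.0004  0.0007 -0.0002] pos [ 0.5402 -0.3507  0.0835] yaw 3.0518 q6 -2.23 t 11.75 F [-0.3 -0.5 -0.4]
```

```bash
python3 -m jog '{"dp":[[12,38,-2],[24,77,-2],[35,115,-2],[35,115,-2],[35,115,8],[35,115,18],[35,115,22],[35,115,22]],"delta_rot":[[0,0,0],[0,0,0],[0,0,0],[0,0,0],[0,0,0],[0,0,0],[0,0,0],[0,0,0]],"gripper":[-1,-1,-1,-1,-1,-1,-1,-1]}';python3 go.py 0.516 -0.2330 0.0512 3.052
```

```text
time: 12.55
position: [0.515, -0.2337, 0.0596]
tool_rot: [0.046, 0.999, 0.001, -0.001]
ft_force: [0.1, -0.3, 0.6]
grip_width: 0.0006
grip_force: 0.0
dp [-1.   0.8  8.4] rot [ 0.001  -0.0018 -0.0016] pos [ 0.515  -0.2337  0.0596] yaw 3.0504 q6 -2.103 t 12.55 F [ 0.1 -0.3  0.6]
```

```bash
python3 -m jog '{"dp":[[-1,1,2],[-1,1,4],[-1,1,6],[-1,1,8],[-1,1,9],[-1,1,10],[-1,1,10]],"delta_rot":[[0,0,0],[0,0,0],[0,0,0],[0,0,0],[0,0,0],[0,0,0],[0,0,0]],"gripper":[-1,-1,-1,-1,-1,-1,-1]}'
```

```text
time: 13.25
position: [0.5169, -0.2326, 0.0515]
tool_rot: [0.045, 0.999, -0.001, 0.001]
ft_force: [-1.7, -1.8, 4.1]
grip_width: 0.0006
grip_force: 1.9
```

```bash
python3 -m jog '{"dp":[[0,0,2],[0,0,3],[0,0,4],[0,0,4]],"delta_rot":[[0,0,0],[0,0,0],[0,0,0],[0,0,0]],"gripper":[-1,-1,-1,-1]}'
```

```text
time: 13.65
position: [0.517, -0.2327, 0.0509]
tool_rot: [0.045, 0.999, -0.001, 0.001]
ft_force: [-4.7, 0.2, 27.2]
grip_width: 0.0008
grip_force: 13.7
```

Green bottomed too. I'll release it, retreat up, and check everything.

```bash
python3 -m jog '{"dp":[[0,0,-6],[0,0,-30],[0,0,-70],[0,-30,-110],[0,-80,-120],[0,-130,-120],[0,-150,-120],[0,-150,-120],[0,-150,-120]],"delta_rot":[[0,0,0],[0,0,0],[0,0,0],[0,0,0],[0,0,0],[0,0,0],[0,0,0],[0,0,0],[0,0,0]],"gripper":[-1,-1,-1,-1,-1,-1,-1,-1,-1]}'
python3 - <<'E'
from m import *
T=snap('top','t9');S=snap('side','s9')
C,y,cc,sc,D,r,c,m,d=watch(T,(254,212),z=.014);print(C,y)
T0=cv2.imread('pics/t0.png')[:,:,::-1]
for n,uv,c in(('y',(261,158),((20,150,60),(35,255,255))),('b',(250,249),((105,130,50),(125,255,255)))):
    print(n,blob(T0,uv,14,*c)[0],blob(T,uv,14,*c)[0])
print(robot.get_obs()['position'],robot.get_obs()['time'])
cv2.imwrite('pics/c9.png',np.hstack([T[80:320,140:520],S[120:360,220:460]])[:,:,::-1])
E
```

```text
time: 14.55
position: [0.5022, -0.3799, 0.1657]
tool_rot: [0.045, 0.999, 0.002, -0.001]
ft_force: [0.7, -0.2, -0.5]
grip_width: 0.0005
grip_force: 0.0
[0.58113033 0.19021395] 2.858006904957532
y [259.59615385 156.56153846] [259.62068966 156.62068966]
b [248.81355932 248.50423729] [248.82627119 248.46610169]
[ 0.50266163 -0.37896974  0.16603581] 14.65
```

View pics/c9.png

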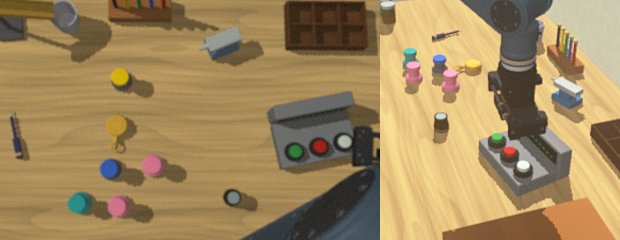

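The watch lies between yellow (120,78) and blue (110,169) with its crown towards blue. The pickups have not moved, all keys are up, and the arm is clear.

```bash
python3 -c "
from rig import robot
print(robot.hand_in())"
```

```text
the job is handed in; nothing more can be done
None
```

The job is handed in at about 14.7 s: the watch lies lid up about 2 mm from the midpoint with its crown within about 2–3° of the blue pickup by my best measurement (the noisier last single-picture reading put it further off), then white and green were each pressed to the stop and released; red was never pressed and the pickups did not move.

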